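# Seat the keyed platter of the jar turntable

## Task

The round platter of the jar turntable sits raised on its stand, with the notch in its rim away from the stand's key. Push the platter round, either way, with a fingertip against its posts, until the notch stands over the key, then press the platter down until it is fully home and level with the key in the notch. Never lift the platter, and leave the jars, the tin and the roll where they stand.

Things in the scene. Friction and masses are not known exactly. Their poses are not given: they have to be found in the camera images.
- stand: turntable stand, fixed, does not turn: round grey foot 132 mm across, 10 mm high; origin at the centre of its underside on the table, z up, +x towards its key. Behind the key an upright 12 mm wide (56 to 64 mm from the axis, top at z 53 mm) stays in sight beyond the platter's rim. A central spindle stands inside the platter's hub.
- key_top (a point): the key: a steel tooth on the stand, 8 mm wide (narrowing to 4 mm over its top 4 mm), reaching from 44 to 58 mm from the axis. This point: middle of its top, 48 mm from the axis along the stand's +x, 40 mm over the table
- sleeve (a joint): black stiff sleeve, 80 mm across, round the stand's drum, that carries the platter: 0 at the top, 0.008 m when pressed down with the platter fully home. It yields to about 6 to 12 N of press on the platter and stays where it is pushed; it does not turn
- platter: loose steel disc 104 mm across, 10 mm thick, 0.18 to 0.35 kg; its hub fits over the spindle with 0.8 mm play, so it turns freely both ways and stays where left (light friction). Origin at the centre of the plate's underside: 42 mm over the table at first, 34 mm fully home; z up, +x towards its only notch. Three upright posts and a black rubber pad (62 mm across) on top.
- notch (a point): the platter's notch, cut into the rim from 41 mm radius outward, 20 degrees wide; it clears the key by about 4.5 degrees either way. This point: its middle, 48 mm from the axis along the platter's +x, at the plate's underside
- pad_center (a point): centre of the top of the rubber pad (2 mm thick), 12 mm over the plate's underside: press here
- post1_top (a point): round steel post on the platter, 11 mm thick, 22 mm tall over the plate's top, 42 mm from the axis, 60 degrees counterclockwise (from above) from the notch. This point: centre of its top, 32 mm over the plate's underside
- post2_top (a point): the same of the post opposite the notch (180 degrees)
- post3_top (a point): the same of the post 60 degrees clockwise from the notch
- jar_a: bystander: loose amber glass jar with black lid, 68 mm across, 78 mm tall; origin at the centre of its underside
- jar_b: bystander: another such jar
- jar_c: bystander: another such jar
- wick_tin: bystander: round grey tin, 68 mm across, 36 mm tall; origin at the centre of its underside
- label_roll: bystander: roll of stickers lying flat, 66 mm across, 30 mm tall; origin at the centre of its underside

How it is judged:
By the outcome, as a careful person would: the job done as asked, in the order asked, and still so for the second after the job is handed in, with the robot touching nothing.
It also fails if it takes over 64 s, if anything falls off the work surface, if the arm or the gripper's body presses on something with over 40 N, if the wrist force passes 120 N, or if a joint passes its speed limit or range.

## Robot

A 6-joint arm with a two-finger parallel gripper is mounted at the origin on the work surface; the furniture and walls round the work are solid. World frame = base frame: x ahead of the robot, y to its left, z up, the work surface at z = 0. Lengths are in m, angles in rad, forces in N, time in s.
With the tool pointing down it reaches from about 0.35 to 0.975 m from the base axis. Payload 4.9 kg.
Tool frame: the origin (TCP) lies on the front face of the gripper's body, between the roots of the fingers; the fingertips stand ctrl.finger_overhang ahead of it and the grasp point (between the pads) lies 54 mm ahead of it (ctrl.finger_overhang is the distance from the TCP to the fingertips, in m); z points along the fingers, y is the line along which they close (so a half turn about z gives the same grasp; the last joint's range is limited). The gripper opens to 85 mm and grips with 20 to 120 N. Pads are 22 mm wide; open, the fingers measure 114 mm over their backs; the gripper's body (76 mm by 85 mm) begins 54 mm behind the grasp point. The pads swing forward as they close: fully open they stand 13 mm farther back than shut.
Start: joints at [-1.442, 0.053, 1.613, -0, 1.476, -0.119], TCP at [0.153, -0.606, 0.304] pointing down, gripper open.
Joint ranges: [-3.01, 3.01], [-1.01, 2.22], [0.06, 2.58], [-1.02, 4.17], [0.09, 2.62], [-3.14, 3.14]. Speed limits (rad/s): [2.57, 2.57, 3.14, 3.14, 3.14, 3.14].

## Interface

Orientations are given as a rotation vector (axis times angle).
In Python, from station import ctrl, vision gives the robot as it stands. The module is installed in compiled form; this text tells all that it offers.
- The arm moves only by the tool drive_tool, never from a script. Its argument "rows" is a list of rows, each a list of 2 entries, a list of its own where there are three numbers: the shift along the tool's x, y, z in m, then the turn about the tool's z in rad. A call has 1 to 10 rows; each row shifts and turns the commanded pose from where the row before left it, along the tool's axes as they then stand; what a row does not reach is not made up. A row lasts 1/10 s, in which the tool goes at most 50 mm and 8.59 degrees, less where a joint would pass 70% of its speed; a pose out of reach is approached as far as the arm can. A call with a gripper value outside its range is refused whole. "jaw" is the closure, from 0 (fully open) to 1 (shut), set as the call begins (left out, the last holds). The fingers move at their own pace and stop on an object; "grip_force" is the grip in N (left out, the last holds). Time passes only in rows, so rows that do not move let the fingers close. It gives the time, the measured TCP pose, the force, the opening and the grip force at its end, in the units of the state.
- ctrl.get_obs(): the state, without advancing time (a new reading comes with each control period).
- vision.get_image(name): name is "side" or "top" or "wrist"; returns a dict with "image" (384x512x3 uint8, blue, green, red), "vertical_fov" (degrees; the focal length in pixels is half the picture's height over the tangent of half this angle, whatever the lens; pixels are square), "cx", "cy" (the principal point, pixels), "R" (3x3) and "t" (3): a world point X has camera coordinates R X + t. Camera axes: x right, y down, z forward; pixel columns grow to the right and rows downward; lengths in m; the calibration is good to about 2 mm. A picture is of the moment at which its call begins. There is no depth.
- ctrl.finish_job(): hands the job in; it is judged then, once.
The state is a dict: "t": time; "q": joint angles; "dq": joint speeds; "effort": joint torques, N m; "tool_pos": TCP position; "tool_rot": TCP orientation; "contact_force": force on the tool from outside, world axes, zero at the start; "wrist_torque": the same for the moment, N m; "opening": finger opening in m; "grip_force": force on a finger pad.
Only numpy, scipy, OpenCV 4.12 (cv2) and the standard library are available. Lean on these libraries where they do the work, as an engineer would, in place of code of your own. Each camera call takes 0.05 s, during which the arm holds its last target. There are 200 camera calls.

## Working session

There is one attempt and no reset: what is moved stays moved. The work goes in short steps, Python scripts to look and compute and a tool call to move; the robot and the scene stay as the last step left them, time stands still between calls to the robot, and variables do not carry over. Pictures are saved under pics/ and viewed, at most 10 in all, crops included, and the job is handed in when it is done.

Besides the shell and the picture viewer there is one more tool, called after "Request:" as name(argument=value, ...), one argument or row to a line, values as JSON. drive_tool: Moves the arm, as the interface text tells. Its arguments: {"type":"object","properties":{"rows":{"type":"array","items":{"type":"array"}},"jaw":{"type":"number"},"grip_force":{"type":"number"}},"required":["rows"]}

```bash
mkdir -p pics; python3 - <<'E'
from station import ctrl, vision
import cv2,pickle,numpy as np
d={}
for n in("side","top","wrist"):
    v=vision.get_image(n);d[n]=v;print(n,v["vertical_fov"],v["cx"],v["cy"],(-v["R"].T@v["t"]).round(3),v["R"][2].round(2))
pickle.dump(d,open("a.pkl","wb"))
im=np.zeros((600,800,3),np.uint8)
im=np.hstack([d["side"]["image"],d["top"]["image"]]);im=cv2.resize(im,(800,300))
im2=np.hstack([d["wrist"]["image"],d["top"]["image"][::-1]*0]);im2=cv2.resize(im2,(800,300))
cv2.imwrite("pics/1.png",np.vstack([im,im2]))
o=ctrl.get_obs();print(o,ctrl.finger_overhang)
E
```

```text
side 48.19001707859095 254.43468370159323 194.0558146660312 [0.236 1.123 0.63 ] [ 0.14 -0.87 -0.47]
top 47.32199657361078 248.7729066771035 192.3832642474959 [0.328 0.14  1.089] [ 0.08 -0.01 -1.  ]
wrist 59.407933765412864 254.68924117863972 194.2916569325339 [ 0.228 -0.587  0.373] [-0.29 -0.07 -0.95]
{'t': 0.15, 'q': array([-1.44199828e+00,  5.32355455e-02,  1.61398984e+00, -1.96143356e-05,
        1.47601873e+00, -1.18968045e-01]), 'dq': array([-0.00094095, -0.00027913, -0.00276094,  0.00028254,  0.00153907,
       -0.00166469]), 'effort': array([ 8.03086950e-04, -3.94239128e+01, -3.70721197e+01, -1.28162969e-04,
        4.61760006e-03, -4.96141411e-06]), 'tool_pos': array([ 0.15324125, -0.60553285,  0.30291982]), 'tool_rot': array([-3.11587739e+00, -3.87994215e-01,  4.33962447e-05]), 'contact_force': array([-0.25343631, -0.22923378,  0.13470828]), 'wrist_torque': array([-0.02000995, -0.00322197,  0.03753777]), 'grip_force': 0.0, 'opening': 0.08572425934327425} 0.0726
```

View pics/1.png

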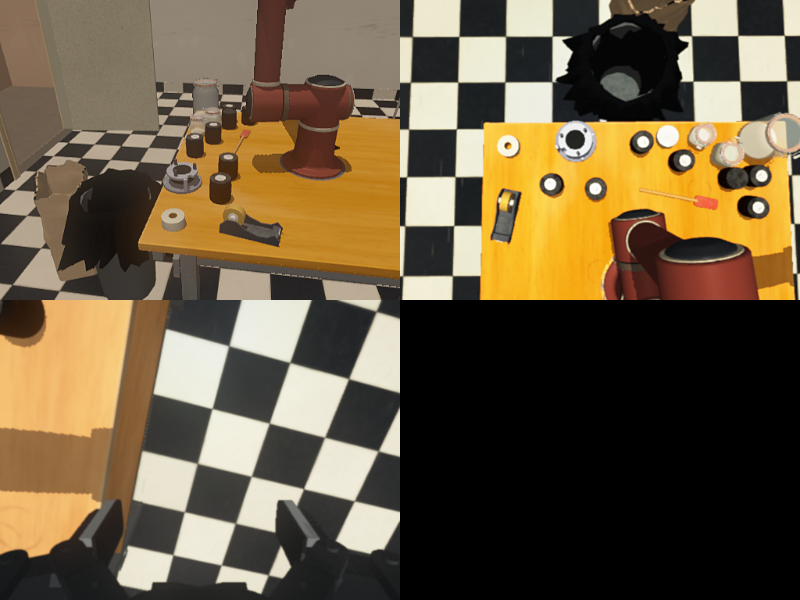

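```bash
python3 - <<'E'
import cv2,pickle
d=pickle.load(open("a.pkl","rb"))
cv2.imwrite("pics/2.png",cv2.resize(d["top"]["image"],(768,576),interpolation=cv2.INTER_CUBIC))
E
```

```text
(no output)
```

View pics/2.png

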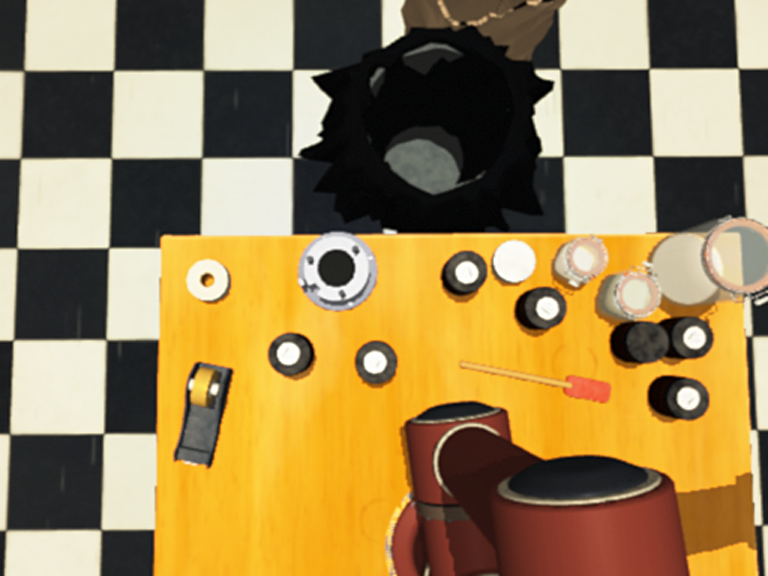

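The top view shows the platter at about (337,270) in the enlarged image (225,180 in the raw one). Jars stand at (290,353), (375,362) and (465,272), and the roll is at (207,280). Next I locate these and crop both views.

```bash
cat > h.py <<'E'
import numpy as np,cv2,pickle
from scipy.spatial.transform import Rotation as Ro
def f(v): return 192/np.tan(np.radians(v["vertical_fov"]/2))
def ray(v,u,w,z):
    c=-v["R"].T@v["t"]; d=v["R"].T@np.array([(u-v["cx"])/f(v),(w-v["cy"])/f(v),1]); return c+d*(z-c[2])/d[2]
def proj(v,X):
    p=v["R"]@np.asarray(X,float)+v["t"]; return np.array([v["cx"],v["cy"]])+f(v)*p[:2]/p[2]
E
python3 - <<'E'
from h import *
d=pickle.load(open("a.pkl","rb"));v=d["top"];im=v["image"]
g=im.max(2)
m=(g<50).astype(np.uint8);n,l,s,c=cv2.connectedComponentsWithStats(m)
for i in range(1,n):
    if s[i,4]>60 and c[i,1]>155: print(c[i].round(1),s[i],ray(v,*c[i],.054).round(4))
print("roll",ray(v,138,187,.03), "edge",ray(v,225,157,0),ray(v,107,157,0))
T=Ro.from_rotvec([-3.11587739e+00, -3.87994215e-01,4.3e-5]).as_matrix();print(T.round(3))
print("cam in tool",T.T@(-d["wrist"]["R"].T@d["wrist"]["t"]-[0.15324125,-0.60553285,0.30291982]), T.T@d["wrist"]["R"].T)
a=cv2.resize(im[145:215,185:265],(560,490),interpolation=cv2.INTER_CUBIC)
cv2.imwrite("pics/3.png",a)
E
```

```text
[ 40.6 195.5] [  11  167   61   59 3396] [0.4073 0.626  0.054 ]
[223.9 178.3] [213 167  23  23 422] [0.4461 0.1929 0.054 ]
[300.7 189.4] [295 177  20  20  90] [0.4186 0.0106 0.054 ]
[349.5 207.5] [344 193  18  26 165] [ 0.375  -0.1044  0.054 ]
[506.8 212.4] [502 202  10  21 189] [ 0.3615 -0.4771  0.054 ]
[447.1 224.1] [439 212  18  27 187] [ 0.3347 -0.3343  0.054 ]
[415.4 227.8] [407 215  22  27 307] [ 0.3263 -0.2589  0.054 ]
[204.3 233.7] [197 223  12  24  71] [0.3153 0.2391 0.054 ]
[500.7 255.8] [499 226   5  60 126] [ 0.2596 -0.4573  0.054 ]
[  3.  255.8] [  0 228   8  60 410] [0.2665 0.7091 0.054 ]
[ 87.4 257.8] [  71  228   34   60 1937] [0.2607 0.5121 0.054 ]
[149.3 262.2] [146 247   8  35  81] [0.2495 0.3674 0.054 ]
[442.5 262.9] [433 251  23  28 383] [ 0.2439 -0.3195  0.054 ]
[302.4 273.6] [278 268  51  12 350] [0.2211 0.0096 0.054 ]
[509.3 314.2] [506 288   6  61 252] [ 0.1248 -0.4705  0.054 ]
[ 36.3 321.3] [   6  290   62   62 3619] [0.1159 0.6262 0.054 ]
[357.9 320.9] [ 279  296  153   71 3221] [ 0.1119 -0.1174  0.054 ]
[281.7 366.8] [279 350   6  34  91] [0.0097 0.0604 0.054 ]
[506.3 366.5] [504 351   5  33  82] [ 0.0068 -0.4571  0.054 ]
[  0.8 367.5] [  0 355   3  29  72] [0.0126 0.704  0.054 ]
[ 84.8 368.8] [ 68 354  34  30 975] [0.0085 0.5119 0.054 ]
roll [0.42856084 0.4022975  0.03      ] edge [0.50594442 0.19275326 0.        ] [0.50732935 0.48847523 0.        ]
[[ 0.969  0.245 -0.   ]
 [ 0.245 -0.969  0.002]
 [ 0.    -0.002 -1.   ]]
cam in tool [ 0.07722448  0.00081402 -0.06960014] [[ 7.06991015e-04 -9.53631513e-01 -3.00975810e-01]
 [ 9.99999341e-01  9.46434870e-04 -6.49751779e-04]
 [ 9.04477774e-04 -3.00975153e-01  9.53631553e-01]]
```

View pics/3.png

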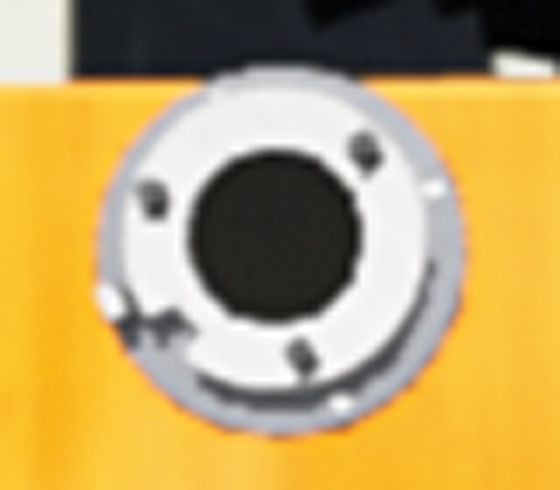

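Request:
drive_tool(
  rows=[
    [[0.031,-0.029,0],0],
    [[0.031,-0.029,0],0],
    [[0.031,-0.029,0],0],
    [[0.031,-0.029,0],0],
    [[0.031,-0.029,0],0],
    [[0.031,-0.029,0],0],
    [[0.031,-0.029,0],0],
    [[0.031,-0.029,0],0],
    [[0.031,-0.029,0],0],
    [[0.031,-0.029,0],0],
  ],
  jaw=1,
)

```text
t: 1.15
tool_pos: [0.3832, -0.247, 0.3037]
tool_rot: [3.118, 0.388, 0.0]
contact_force: [0.4, 0.2, 0.3]
opening: -0.0002
grip_force: 0.0
```

Request:
drive_tool(
  rows=[
    [[0.0173,-0.0413,0.004],0],
    [[0.0173,-0.0413,0.004],0],
    [[0.0173,-0.0413,0.004],0],
    [[0.0173,-0.0413,0.004],0],
    [[0.0173,-0.0413,0.004],0],
    [[0.0173,-0.0413,0.004],0],
    [[0.0173,-0.0413,0.004],0],
    [[0.0173,-0.0413,0.004],0],
    [[0.0173,-0.0413,0.004],0],
    [[0.0173,-0.0413,0.004],0],
  ],
)

```text
t: 2.15
tool_pos: [0.4488, 0.1961, 0.2636]
tool_rot: [3.117, 0.389, 0.0]
contact_force: [0.6, -0.7, 0.9]
opening: 0.0002
grip_force: 0.0
```

Request:
drive_tool(
  rows=[
    [[0,0,0],0],
    [[0,0,0],0],
    [[0,0,0],0],
  ],
)

```text
t: 2.45
tool_pos: [0.449, 0.1934, 0.2637]
tool_rot: [3.117, 0.387, -0.001]
contact_force: [0.4, 0.3, 0.3]
opening: 0.0
grip_force: 0.0
```

```bash
python3 - <<'E'
from h import *
from station import ctrl,vision
v=vision.get_image("wrist");pickle.dump(v,open("w1.pkl","wb"));cv2.imwrite("pics/4.png",cv2.resize(v["image"],(768,576)))
o=ctrl.get_obs();print(o["t"],o["tool_pos"],o["tool_rot"],o["opening"],ctrl.finger_overhang,o["contact_force"],o["q"])
print(proj(v,[.4461,.1929,.054])*1.5)
E
```

```text
2.5 [0.44913617 0.1930972  0.26392522] [3.11748609e+00 3.85860618e-01 1.28923961e-04] -0.00031011339986428366 0.0726 [0.05376243 0.80183693 0.31720569] [ 2.53816285e-01 -2.54531469e-01  1.96526981e+00 -3.28961178e-04
  1.43081434e+00  1.57836512e+00]
[380.23296119 277.95228818]
```

View pics/4.png

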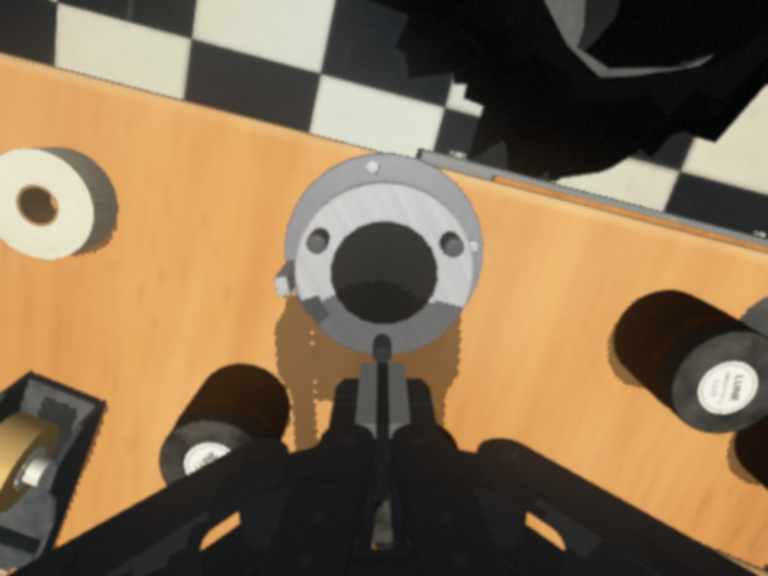

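The wrist view shows posts at (318,240), (452,243) and (382,350), the notch at about (316,305), and the key's upright at about (281,282). An enlarged crop will give better numbers.

```bash
python3 - <<'E'
from h import *
v=pickle.load(open("w1.pkl","rb"));im=v["image"]
x0,y0=180,98;cr=im[y0:y0+150,x0:x0+150];cv2.imwrite("pics/5.png",cv2.resize(cr,(600,600),interpolation=cv2.INTER_CUBIC))
m=(im.max(2)<60).astype(np.uint8)
n,l,s,c=cv2.connectedComponentsWithStats(m[y0:y0+150,x0:x0+150])
for i in range(1,n):
  if s[i,4]>15: print(s[i],(c[i]+[x0,y0]).round(1),ray(v,*(c[i]+[x0,y0]),.054).round(4))
for nm,p,z in(("p",(318,240),.074),("p",(452,243),.074),("p",(382,342),.074),("notch",(316,305),.05),("upr",(281,286),.053)):
  X=ray(v,p[0]/1.5,p[1]/1.5,z);e=X-[.4461,.1929,0];print(nm,X.round(4),np.hypot(*e[:2]).round(4),np.degrees(np.arctan2(e[1],e[0])).round(1))
E
```

```text
[113   0  37  12 223] [317.9 102. ] [0.5261 0.1598 0.054 ]
[  43   52   67   66 3429] [256.  182.6] [0.4489 0.1914 0.054 ]
[ 69 126  11  12  92] [254.3 228.8] [0.4068 0.1823 0.054 ]
[ 72 142   7   8  50] [254.8 243.8] [0.3925 0.1782 0.054 ]
p [0.4637 0.2308 0.074 ] 0.0418 65.1
p [0.4793 0.1625 0.074 ] 0.0451 -42.5
p [0.416  0.1842 0.074 ] 0.0314 -163.9
notch [0.4194 0.2255 0.05  ] 0.0422 129.3
upr [0.427  0.2475 0.053 ] 0.0579 109.3
```

View pics/5.png

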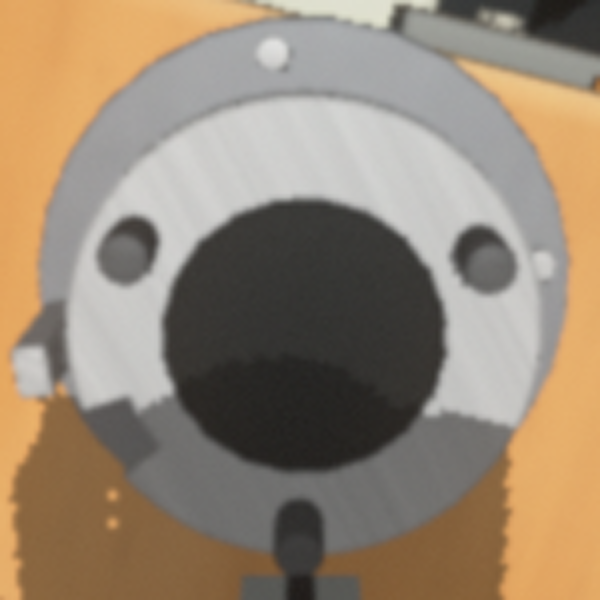

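The crop gives post tops at (125,258), (488,268) and (299,556), the upright's top at (31,371), and the notch opening with rim corners (83,413) and (128,469).

```bash
python3 - <<'E'
from h import *
v=pickle.load(open("w1.pkl","rb"))
P=lambda x,y,z: ray(v,180+(x-1.5)/4,98+(y-1.5)/4,z)
m=(v["image"][98:248,180:330].max(2)<60).astype(np.uint8)
n,l,s,c=cv2.connectedComponentsWithStats(m);i=np.argmax(s[1:,4])+1
cn,_=cv2.findContours((l==i).astype(np.uint8),0,1);e=cv2.fitEllipse(cn[0]);C=ray(v,e[0][0]+180,e[0][1]+98,.054);print("pad",C,e)
A,B,D=P(125,258,.074),P(488,268,.074),P(299,556,.074)
p=(A+B+D)/3;print("post mean",p,[np.hypot(*(q-p)[:2]).round(4) for q in(A,B,D)])
for nm,c in(("pad",C),("posts",p)):
  for k,X in dict(A=A,B=B,D=D,up=P(31,371,.053),n1=P(83,413,.052),n2=P(128,469,.052),n3=P(130,400,.052),n4=P(157,445,.052)).items():
    d=X-c;print(nm,k,X[:2].round(4),np.hypot(*d[:2]).round(4),np.degrees(np.arctan2(d[1],d[0])).round(1))
E
```

```text
pad [0.44898368 0.19141258 0.054     ] ((75.9806137084961, 84.58807373046875), (63.918216705322266, 66.64061737060547), 70.05146026611328)
post mean [0.44916083 0.19181963 0.074     ] [np.float64(0.0414), np.float64(0.0413), np.float64(0.0419)]
pad A [0.4618 0.2313] 0.0419 72.1
pad B [0.4774 0.1617] 0.0411 -46.3
pad D [0.4083 0.1825] 0.0417 -167.7
pad up [0.4272 0.2475] 0.0602 111.2
pad n1 [0.4202 0.2347] 0.052 123.6
pad n2 [0.4097 0.2223] 0.05 141.8
pad n3 [0.4257 0.2253] 0.0411 124.5
pad n4 [0.4168 0.2173] 0.0413 141.2
posts A [0.4618 0.2313] 0.0414 72.2
posts B [0.4774 0.1617] 0.0413 -46.9
posts D [0.4083 0.1825] 0.0419 -167.2
posts up [0.4272 0.2475] 0.0599 111.5
posts n1 [0.4202 0.2347] 0.0518 124.0
posts n2 [0.4097 0.2223] 0.0499 142.3
posts n3 [0.4257 0.2253] 0.0409 125.0
posts n4 [0.4168 0.2173] 0.0411 141.8
```

Request:
drive_tool(
  rows=[
    [[-0.001,-0.034,0],0],
    [[0,0,0.04],0],
    [[0,0,0.04],0],
    [[0,0,0.03],0],
    [[0,0,0.018],0],
    [[0,0,0],0],
    [[0,0,0],0],
  ],
)

```text
t: 3.2
tool_pos: [0.4403, 0.226, 0.1365]
tool_rot: [-3.118, -0.385, -0.001]
contact_force: [0.6, 0.1, 0.9]
opening: -0.0002
grip_force: 0.0
```

Request:
drive_tool(
  rows=[
    [[0.003,0,0],0],
    [[0.003,0,0],0],
    [[0.002,0.001,0],0],
    [[0.002,0.002,0],0],
    [[0.002,0.002,0],0],
    [[0.002,0.002,0],0],
    [[0,0,0],0],
    [[0,0,0],0],
  ],
)

```text
t: 4.0
tool_pos: [0.4554, 0.2233, 0.1359]
tool_rot: [3.117, 0.388, 0.001]
contact_force: [-0.9, -1.4, 0.3]
opening: 0.0001
grip_force: 0.3
```

```bash
python3 - <<'E'
from h import *
from station import ctrl,vision
v=vision.get_image("wrist");pickle.dump(v,open("w2.pkl","wb"));cv2.imwrite("pics/6.png",cv2.resize(v["image"],(768,576)))
o=ctrl.get_obs();print(o["t"],o["tool_pos"],o["contact_force"])
E
```

```text
4.05 [0.45532468 0.22325409 0.13586177] [-0.59992261 -0.29707121  1.16081242]
```

View pics/6.png

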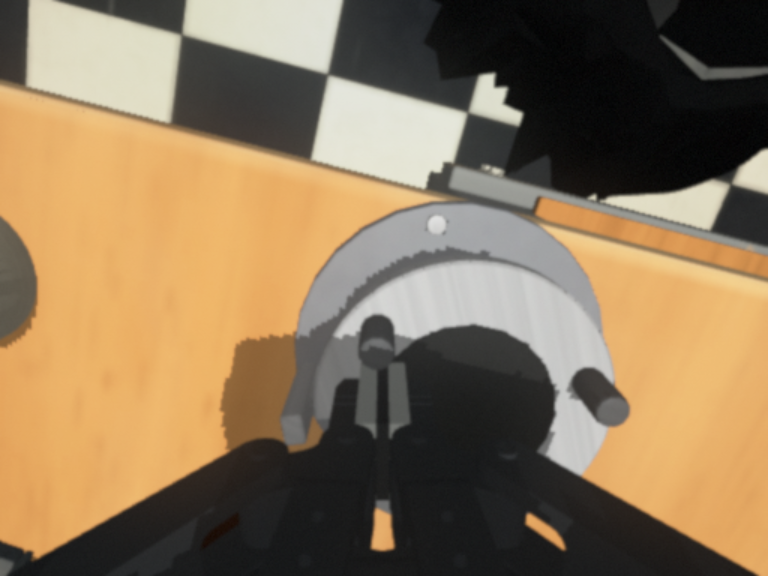

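The finger is against post A, whose top is at about (378,354). Post B's top is at (613,411) and the upright's top at (294,430). I'll measure the angles.

```bash
python3 - <<'E'
from h import *
v=pickle.load(open("w2.pkl","rb"))
T=[.449,.1917]
for k,(x,y,z) in dict(A=(378,354,.074),B=(613,411,.074),up=(294,430,.053)).items():
  X=ray(v,(x-.25)/1.5,(y-.25)/1.5,z);d=X[:2]-T;print(k,X[:2].round(4),np.hypot(*d).round(4),np.degrees(np.arctan2(d[1],d[0])).round(1))
E
```

```text
A [0.4719 0.2278] 0.0428 57.6
B [0.4711 0.1561] 0.042 -58.1
up [0.4275 0.2469] 0.0592 111.3
```

Request:
drive_tool(
  rows=[
    [[0.001,0.001,0],0],
    [[0.001,0.001,0],0],
    [[0.001,0.001,0],0],
    [[0,0,0],0],
    [[0,0,0],0],
    [[-0.003,0,0],0],
    [[-0.006,0,0],0],
    [[0,0,-0.03],0],
    [[0,0,-0.04],0],
    [[-0.004,0.024,-0.04],0],
  ],
)

```text
t: 5.05
tool_pos: [0.4511, 0.1957, 0.2467]
tool_rot: [-3.116, -0.393, 0.001]
contact_force: [1.5, -0.6, 0.8]
opening: 0.0001
grip_force: 0.0
```

Request:
drive_tool(
  rows=[
    [[-0.02,0,0],0],
    [[-0.01,0,0],0],
    [[0,0,0],0],
    [[0,0,0],0],
  ],
)

```text
t: 5.45
tool_pos: [0.4223, 0.1875, 0.2446]
tool_rot: [3.117, 0.389, -0.003]
contact_force: [-0.4, -0.2, -0.3]
opening: -0.0003
grip_force: 0.0
```

```bash
python3 - <<'E'
from h import *
from station import ctrl,vision
v=vision.get_image("wrist");pickle.dump(v,open("w3.pkl","wb"))
p=proj(v,[.449,.1917,.054]).astype(int)-75;print(p);cr=v["image"][p[1]:p[1]+150,p[0]:p[0]+150]
cv2.imwrite("pics/7.png",cv2.resize(cr,(600,600),interpolation=cv2.INTER_CUBIC))
o=ctrl.get_obs();print(o["t"],o["tool_pos"],o["contact_force"])
E
```

```text
[181  80]
5.5 [0.42253513 0.18757387 0.24463214] [ 0.65072027 -0.19043009  0.46974252]
```

View pics/7.png

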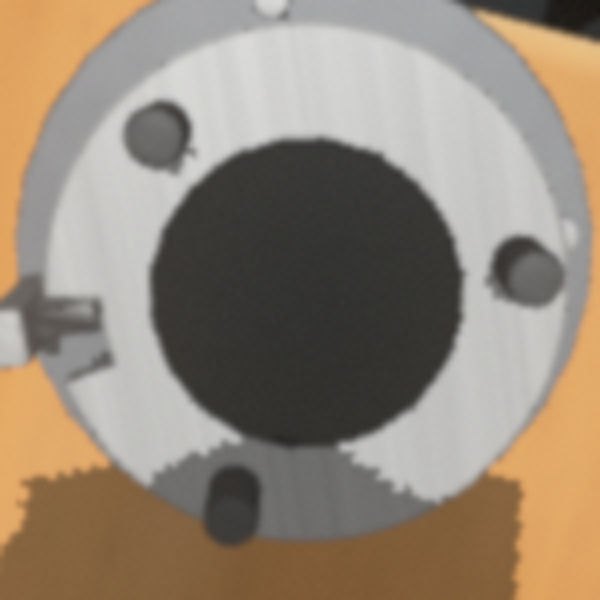

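Post tops are at (155,138), (533,278) and (230,522). The key shows in the notch at about (70,313), near its clockwise-leading edge, so a few more degrees are needed.

```bash
python3 - <<'E'
from h import *
v=pickle.load(open("w3.pkl","rb"))
P=lambda x,y,z: ray(v,181+(x-1.5)/4,80+(y-1.5)/4,z)
A,B,D=P(155,138,.074),P(533,278,.074),P(230,522,.074);p=(A+B+D)/3;print(p)
for k,X,o in(("A",A,60),("B",B,180),("D",D,-60),("n in lo",P(113,362,.052),0),("n rim lo",P(70,385,.052),0),("n in hi",P(100,298,.052),0),("key",P(75,313,.04),0)):
  d=X-p;print(k,np.hypot(*d[:2]).round(4),(np.degrees(np.arctan2(d[1],d[0]))+o).round(1))
for a in(111.3,):
  for r in(.044,.048,.058):
    c,s=np.cos(np.radians(a)),np.sin(np.radians(a))
    print(r,(proj(v,[.449+r*c,.1917+r*s,.04])-[181,80])*4+1.5)
E
```

```text
[0.44978802 0.19189171 0.074     ]
A 0.0414 113.8
B 0.0414 114.5
D 0.0418 114.2
n in lo 0.0407 123.5
n rim lo 0.0506 125.2
n in hi 0.0404 104.9
key 0.0479 111.3
0.044 [ 93.62941347 314.55947155]
0.048 [ 74.54214358 316.8939013 ]
0.058 [ 26.91435292 322.71892142]
```

Request:
drive_tool(
  rows=[
    [[0.033,-0.0235,0],0],
    [[0,0,0.04],0],
    [[0,0,0.04],0],
    [[0,0,0.0286],0],
    [[0.003,0,0],0],
    [[0.003,0,0],0],
    [[0.002,0,0],0],
    [[0.002,0,0],0],
    [[0,0,0],0],
    [[0,0,0],0],
  ],
)

```text
t: 6.5
tool_pos: [0.4596, 0.221, 0.1385]
tool_rot: [-3.117, -0.388, -0.004]
contact_force: [-0.3, -1.0, 0.3]
opening: -0.0004
grip_force: 0.3
```

Request:
drive_tool(
  rows=[
    [[0.0009,0,0],0],
    [[0,0,0],0],
    [[0,0,0],0],
    [[-0.004,0,0],0],
    [[-0.008,0,0],0],
    [[0,0,-0.03],0],
    [[0,0,-0.04],0],
    [[0,0.024,-0.037],0],
    [[-0.02,0,0],0],
    [[-0.013,0,0],0],
  ],
)

```text
t: 7.5
tool_pos: [0.4218, 0.1863, 0.246]
tool_rot: [-3.117, -0.387, -0.005]
contact_force: [0.2, 0.0, -0.5]
opening: -0.0003
grip_force: 0.0
```

Request:
drive_tool(
  rows=[
    [[0,0,0],0],
    [[0,0,0],0],
  ],
)

```text
t: 7.7
tool_pos: [0.4218, 0.1867, 0.244]
tool_rot: [-3.117, -0.388, -0.001]
contact_force: [0.5, -0.5, 0.4]
opening: -0.0
grip_force: 0.0
```

```bash
python3 - <<'E'
from h import *
from station import ctrl,vision
v=vision.get_image("wrist");pickle.dump(v,open("w4.pkl","wb"))
p=proj(v,[.449,.1917,.054]).astype(int)-75;print(p);cr=v["image"][p[1]:p[1]+150,p[0]:p[0]+150]
cv2.imwrite("pics/8.png",cv2.resize(cr,(600,600),interpolation=cv2.INTER_CUBIC))
o=ctrl.get_obs();print(o["t"],o["tool_pos"],o["contact_force"])
E
```

```text
[181  79]
7.75 [0.42198496 0.1867726  0.24401731] [ 0.94999632  0.41395475 -0.56385536]
```

View pics/8.png

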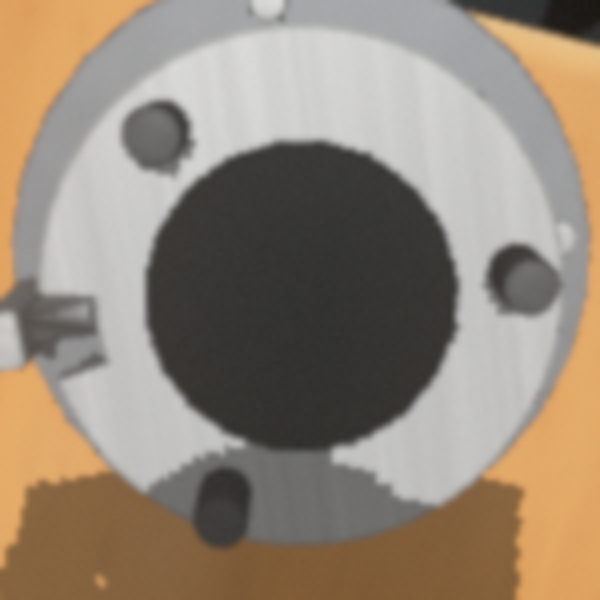

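Post tops are now at (154,139), (529,287) and (221,524), with the key better centred in the notch.

```bash
python3 - <<'E'
from h import *
v=pickle.load(open("w4.pkl","rb"))
P=lambda x,y,z: ray(v,181+(x-1.5)/4,79+(y-1.5)/4,z)
A,B,D=P(154,139,.074),P(529,287,.074),P(221,524,.074);p=(A+B+D)/3;print(p)
for k,X,o in(("A",A,60),("B",B,180),("D",D,-60),("n in lo",P(104,360,.052),0),("n rim lo",P(62,379,.052),0),("n in hi",P(97,296,.052),0),("key",P(72,313,.04),0)):
  d=X-p;print(k,np.hypot(*d[:2]).round(4),(np.degrees(np.arctan2(d[1],d[0]))+o).round(1))
T=Ro.from_rotvec([3.117,.388,-.001]).as_matrix();print(T.T@([.449,.1917,.126]-np.array([0.422,.1868,.244])))
E
```

```text
[0.44949609 0.19200687 0.074     ]
A 0.0413 112.6
B 0.0413 113.2
D 0.0417 112.9
n in lo 0.0411 121.4
n rim lo 0.0504 122.7
n in hi 0.0401 103.1
key 0.0474 110.3
[0.02745969 0.00181528 0.11798169]
```

Request:
drive_tool(
  rows=[
    [[0.0275,0.0015,0],0],
    [[0,0,0.04],0],
    [[0,0,0.04],0],
    [[0,0,0.03],0],
    [[0,0,0],0],
    [[0,0,0.002],0],
    [[0,0,0.002],0],
    [[0,0,0.002],0],
    [[0,0,0],0],
    [[0,0,0],0],
  ],
)

```text
t: 8.75
tool_pos: [0.4495, 0.1922, 0.1292]
tool_rot: [-3.117, -0.388, -0.003]
contact_force: [0.4, 1.0, -0.1]
opening: -0.0003
grip_force: 0.0
```

Request:
drive_tool(
  rows=[
    [[0,0,0.001],0],
    [[0,0,0.001],0],
    [[0,0,0.001],0],
    [[0,0,0],0],
    [[0,0,0],0],
  ],
)

```text
t: 9.25
tool_pos: [0.4492, 0.1921, 0.1262]
tool_rot: [3.117, 0.388, -0.0]
contact_force: [-2.6, -0.5, 4.5]
opening: 0.0001
grip_force: 2.9
```

Contact is at about z 0.1265. I'll press in small steps.

Request:
drive_tool(
  rows=[
    [[0,0,0.001],0],
    [[0,0,0.001],0],
    [[0,0,0.001],0],
    [[0,0,0.001],0],
    [[0,0,0],0],
    [[0,0,0],0],
  ],
)

```text
t: 9.85
tool_pos: [0.4493, 0.1921, 0.1225]
tool_rot: [3.117, 0.388, -0.0]
contact_force: [-4.4, -1.8, 7.9]
opening: 0.0002
grip_force: 3.9
```

Request:
drive_tool(
  rows=[
    [[0,0,0.001],0],
    [[0,0,0.001],0],
    [[0,0,0.001],0],
    [[0,0,0],0],
    [[0,0,0],0],
  ],
)

```text
t: 10.35
tool_pos: [0.4493, 0.1921, 0.1196]
tool_rot: [3.117, 0.388, -0.0]
contact_force: [-4.3, -1.5, 7.4]
opening: -0.0001
grip_force: 4.0
```

Request:
drive_tool(
  rows=[
    [[0,0,0.001],0],
    [[0,0,0.0005],0],
    [[0,0,0],0],
    [[0,0,0],0],
  ],
)

```text
t: 10.75
tool_pos: [0.4494, 0.1921, 0.1184]
tool_rot: [3.117, 0.388, -0.001]
contact_force: [-4.2, -2.0, 11.0]
opening: -0.0001
grip_force: 5.4
```

Request:
drive_tool(
  rows=[
    [[0,0,0.0005],0],
    [[0,0,0.0005],0],
    [[0,0,0],0],
    [[0,0,0],0],
  ],
)

```text
t: 11.15
tool_pos: [0.4495, 0.1921, 0.1183]
tool_rot: [3.117, 0.389, -0.002]
contact_force: [-8.3, -3.6, 15.8]
opening: 0.0003
grip_force: 8.2
```

Request:
drive_tool(
  rows=[
    [[0,0,0.0005],0],
    [[0,0,0.0005],0],
    [[0,0,0],0],
    [[0,0,0],0],
  ],
)

```text
t: 11.55
tool_pos: [0.4496, 0.1922, 0.1182]
tool_rot: [3.117, 0.389, -0.002]
contact_force: [-10.8, -3.7, 22.7]
opening: -0.0
grip_force: 11.1
```

Request:
drive_tool(
  rows=[
    [[0,0,-0.003],0],
    [[0,0,-0.005],0],
    [[0,0,-0.04],0],
    [[0,0,-0.04],0],
    [[0,0,-0.04],0],
    [[-0.028,0,0],0],
    [[0,0,0],0],
    [[0,0,0],0],
  ],
)

```text
t: 12.35
tool_pos: [0.4215, 0.1851, 0.2423]
tool_rot: [3.117, 0.388, -0.0]
contact_force: [0.6, 0.0, -1.3]
opening: -0.0001
grip_force: 0.0
```

```bash
python3 - <<'E'
from h import *
from station import ctrl,vision
v=vision.get_image("wrist");s=vision.get_image("side");pickle.dump((v,s),open("w5.pkl","wb"))
def crop(v,h):
  p=proj(v,[.449,.1917,.05]).astype(int)-h;print(p);return cv2.resize(v["image"][p[1]:p[1]+2*h,p[0]:p[0]+2*h],(400,400),interpolation=cv2.INTER_CUBIC)
cv2.imwrite("pics/9.png",np.hstack([crop(v,75),crop(s,35)]))
o=ctrl.get_obs();print(o["t"],o["tool_pos"],o["contact_force"])
E
```

```text
[179  78]
[197 181]
12.45 [0.42181892 0.18509445 0.24184221] [ 0.76230349 -0.67512969 -1.4561587 ]
```

View pics/9.png

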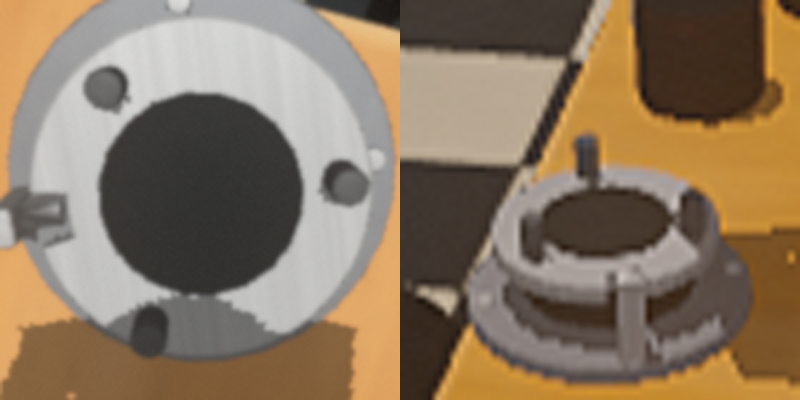

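The wrist view shows the key inside the notch, and the side view shows the platter looking level and low. I'll check the post-top heights in the side view, at crop points (587,141), (531,218) and (690,197).

```bash
python3 - <<'E'
from h import *
v,s=pickle.load(open("w5.pkl","rb"))
for z in(.066,.074):
  for o in(-60,180,60):
    a=np.radians(112+o);X=[.4493+.042*np.cos(a),.1919+.042*np.sin(a),z]
    print(z,o,((proj(s,X)-[197,181])*400/70+[400,0]).round(0),((proj(v,X)-[179,78])*400/150).round(0))
a=np.radians(111.3);print("upright top",((proj(s,[.449+.06*np.cos(a),.1917+.06*np.sin(a),.053])-[197,181])*400/70+[400,0]).round(0))
m=(v["image"][78:228,179:329].max(2)<60).astype(np.uint8)
n,l,st,c=cv2.connectedComponentsWithStats(m);i=np.argmax(st[1:,4])+1
cn,_=cv2.findContours((l==i).astype(np.uint8),0,1);e=cv2.fitEllipse(cn[0])
v4=pickle.load(open("w4.pkl","rb"));m=(v4["image"][79:229,181:331].max(2)<60).astype(np.uint8)
n,l,st,c=cv2.connectedComponentsWithStats(m);i=np.argmax(st[1:,4])+1
cn,_=cv2.findContours((l==i).astype(np.uint8),0,1);e4=cv2.fitEllipse(cn[0]);print(e,e4)
E
```

```text
0.066 -60 [526. 208.] [103.  87.]
0.066 180 [582. 129.] [351. 190.]
0.066 60 [687. 186.] [145. 342.]
0.074 -60 [525. 192.] [100.  89.]
0.074 180 [581. 114.] [356. 195.]
0.074 60 [687. 171.] [144. 352.]
upright top [624. 268.]
((75.30036926269531, 72.69293212890625), (71.20745849609375, 72.29141998291016), 48.537044525146484) ((75.34434509277344, 74.11099243164062), (72.54705810546875, 73.9075927734375), 42.6282844543457)
```

```bash
python3 -c "
from station import ctrl
print(ctrl.finish_job())"
```

```text
the job is handed in; nothing more can be done
None
```

The job is handed in: the platter was turned about 20° clockwise and pressed down about 8 mm, to a firm stop at 23 N, with the key in the notch and the platter level in the last pictures; the arm finished clear at about 12.5 s, and it went near none of the jars, the tin or the roll.

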